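# Draw the empty wire reel off a bent holder rod

## Robot

A 6-joint arm with a two-finger parallel gripper is mounted at the origin on the work surface. World frame = base frame: x ahead of the robot, y to its left, z up, the work surface at z = 0. Lengths are in m, angles in rad, forces in N, time in s.
With the tool pointing down it reaches from about 0.375 to 0.9 m from the base axis. Payload 3.1 kg.
Tool frame: the origin (TCP) lies between the finger pads; the fingertips stand 8 mm ahead of it and the grasp point (between the pads) lies 11 mm behind it (manip.tip_extent is the distance from the TCP to the fingertips, in m); z points along the fingers, x is the direction in which the jaws open and shut, and the axes are right-handed (so a half turn about z gives the same grasp; the last joint's range is limited). The gripper opens to 85 mm and grips with 20 to 120 N. Pads are 22 mm wide; open, the fingers measure 114 mm over their backs; the gripper's body (76 mm by 85 mm) begins 54 mm behind the grasp point. The pads swing forward as they close: fully open they stand 13 mm farther back than shut.
Start: joints at [-1.518, 0.527, 1.433, -0, 1.181, -0.178], TCP at [0.143, -0.608, 0.239] pointing down, gripper open.
Joint ranges: [-3.08, 3.08], [-0.75, 2.2], [0.22, 2.44], [-1.43, 4.57], [0, 2.65], [-2.85, 2.85]. Speed limits (rad/s): [2.79, 2.79, 3.14, 3.14, 3.14, 3.14].

## Interface

Orientations are given as a unit quaternion [x, y, z, w].
In Python, from station import manip gives the robot as it stands.
- The arm moves only by the tool move_arm, never from a script. Its argument "deltas" is a list that holds one entry, the list of rows, each a list of 4 numbers: the shift along the tool's x, y, z in m, then the turn about the tool's z in degrees. A call has 1 to 20 rows; each row is the pose to reach, as a shift and turn from the pose measured when the call began, along the tool's axes at that moment; what a row does not reach only later rows make up. A row lasts 1/12 s, in which the tool goes at most 41.7 mm and 7.16 degrees, less where a joint would pass 70% of its speed; a pose out of reach is approached as far as the arm can. A call with a gripper value outside its range is refused whole. "gripper" is the opening, from 0 (shut) to 1 (fully open), set as the call begins (left out, the last holds). The fingers move at their own pace and stop on an object; "squeeze" is the grip in N (left out, the last holds). Time passes only in rows, so rows that repeat a pose let the fingers close. It gives the time, the measured TCP pose, the force and the opening at its end, in the units of the state.
- manip.sense(): the state, without advancing time (a new reading comes with each control period).
- manip.snapshot(name): name is "side" or "top" or "wrist"; returns a dict with "img" (480x640x3 uint8, red, green, blue), "vertical_fov" (degrees; the focal length in pixels is half the picture's height over the tangent of half this angle, whatever the lens; pixels are square), "cx", "cy" (the principal point, pixels), "origin" and "orientation" of the camera in the world. Camera axes: x right, y down, z forward; pixel columns grow to the right and rows downward; lengths in m; the calibration is good to about 2 mm. A picture is of the moment at which its call begins. There is no depth.
- manip.sign_off(): hands the job in, once; it reports no verdict.
The state is a dict: "t": time; "q": joint angles; "qd": joint speeds; "tau": joint torques, N m; "tcp_pos": TCP position; "tool_rot": TCP orientation; "force": force on the tool from outside, world axes, zero at the start; "ft_torque": the same for the moment, N m; "finger_gap": opening from 0.0 (shut) to 1.0 (fully open).
Only numpy, scipy, OpenCV 4.12 (cv2) and the standard library are available. Lean on these libraries where they do the work, as an engineer would, in place of code of your own. Each camera call takes 0.05 s, during which the arm holds its last target.

## Task

The steel wire reel on the bench holder is empty: feel your way along the rod, which has been knocked out of true, and draw the reel off its open end, easing it over the little nib at the tip without straining the slim rod. Then stand the reel on its rims in the free bay of the wooden reel rack. Set it down gently, and leave the two reels already in the rack and the jar as they are.

Things in the scene. Friction and masses are not known exactly. Their poses are not given: they have to be found in the camera images.
- holder: Dark steel reel holder screwed to the table: base plate 150 x 90 x 10 mm, square post 24 mm thick, clamp block on top, and a round steel rod fixed in the clamp, its other end open. Origin on the table under the post's axis (plate from 45 mm behind it to 105 mm in front); x points along the rod's root towards its open end, z up. Keep all pressing and pulling on holder and rod below 8 N, all touches summed.
- rod_root (a point): On the post's axis at the rod's height, 150 mm up; axes as the holder's. Rod 12 mm thick; it leaves a fixed black sleeve (20 mm thick) 40 mm from here and runs level along x to 92 mm; from there to the open tip, 197 mm from here, it is straight but bent off: up to 5.2 degrees left or right and 0 to 4.6 degrees up, not measured. Over its last 6 mm a round nib stands 1.5 mm proud on top (13.5 mm over both).
- clamp_top (a point): Centre of the top of the holder's clamp block (30 x 32 x 30 mm), 165 mm above the table; a round nut 16 mm in diameter and 5 mm high stands on it.
- reel: Empty steel reel on the rod, 220 to 325 g: two flanges 64 mm in diameter, 3 mm thick, 32 mm apart inside (38 mm over all), core 28 mm in diameter, bore 15 mm right through (3 mm play on the rod). Origin at its centre, x along the bore, at first towards the rod's open end. It hangs loose with the bore's top on the rod, its centre 61 to 71 mm from the post's axis.
- rack: Wooden reel rack fixed to the table: board 110 x 161 x 12 mm, two dowels 10 mm thick along y (axes at x = -20 and +20 mm, 17 mm above the table), four dividers along x, 5 mm thick, 90 mm long, tops 40 mm above the table, that part it into three bays 47 mm wide, centred at y = -52, 0 and +52 mm. Origin under the board's centre. empty_a and empty_b take two bays, the third is free.
- bays (a point): Centre of a reel standing in the rack's middle bay (48 mm above the table; the other bays 52 mm along y either way), axes as the rack's. A reel stands with both rims between the two dowels, its bore along y.
- empty_a: Steel reel of the same shape standing in one bay of the rack; origin at its centre, x along its bore. Leave it.
- empty_b: Steel reel of the same shape standing in another bay of the rack; origin at its centre, x along its bore. Leave it.
- jar: Glass jar with an aluminium lid, 60 mm in diameter, 75 mm high, on the table near the robot; origin at the centre of its underside. Leave it.
Mind the look-alikes: they are no part of the job. Of the things that look like the rack, take the one that is farthest to the robot's right at the start.

How it is judged:
On the way:
1. the reel is drawn off the rod's open end (x of reel in the frame of holder above 0.218 m), for 0.05 s.
At the end, for the whole second after the job is handed in: The reel rests in the free bay, both rims down between the dowels (centre within 5 mm of x = 0, 7 mm of the bay's middle, 45 to 51.5 mm up, bore within 0.2 rad of the rack's y); the other reels are within 12 mm and the jar within 15 mm of where they stood (x of reel in the frame of rack between -0.005 and 0.005 m and z of reel in the frame of rack between 0.045 and 0.0515 m and (y of reel in the frame of rack between -0.059 and -0.045 m or y of reel in the frame of rack between -0.007 and 0.007 m or y of reel in the frame of rack between 0.045 and 0.059 m) and angle between the x axis of reel and the y axis of rack, either way round below 0.2 rad and linear speed of reel below 0.02 m/s and angular speed of reel below 0.3 rad/s and distance of each of empty_a, empty_b from where it was at the start of the episode below 0.012 m and distance of jar from where it was at the start of the episode below 0.015 m); the robot touches nothing.
It fails at once if the touches on the holder and its rod add up to more than 8 N (contact force between holder and anything else above 8 N).
It fails at once if the reel is dropped or thrown (faster than 0.6 m/s with no finger on it) (linear speed of reel above 0.6 m/s and contact force between the fingers and reel below 0.05 N).
It fails at once if a reel in the rack is shifted by 12 mm or the jar by 15 mm (distance of any of empty_a, empty_b from where it was at the start of the episode above 0.012 m or distance of jar from where it was at the start of the episode above 0.015 m).
It also fails if it takes over 69 s, if anything falls off the work surface, if the arm or the gripper's body presses on something with over 40 N, if the wrist force passes 120 N, or if a joint passes its speed limit or range.

## Working session

There is one attempt and no reset: what is moved stays moved. The work goes in short steps, Python scripts to look and compute and a tool call to move; the robot and the scene stay as the last step left them, time stands still between calls to the robot, and variables do not carry over. Pictures are saved under pics/ and viewed, and the job is handed in when it is done.

Besides the shell and the picture viewer there is one more tool, called after "Call:" as a command line: name --argument value ..., lists and objects as JSON in quotes. move_arm: Moves the arm, as the interface text tells. Its arguments: {"type":"object","properties":{"deltas":{"type":"array"},"gripper":{"type":"number"},"squeeze":{"type":"number"}},"required":["deltas"]}

```bash
mkdir -p pics; ls; cat > h.py <<'E'
import numpy as np, cv2
from scipy.spatial.transform import Rotation as R
from station import manip
def snap(n,f):
    s=manip.snapshot(n); cv2.imwrite('pics/'+f+'.png',s['img'][:,:,::-1]); 
    np.savez('pics/'+f+'.npz',**{k:np.array(v) for k,v in s.items()}); return s
def load(f): 
    d=np.load('pics/'+f+'.npz'); return {k:d[k] for k in d}
def K(s):
    return 240/np.tan(np.radians(float(s['vertical_fov']))/2)
def ray(s,u,v):
    f=K(s); d=np.array([(u-s['cx'])/f,(v-s['cy'])/f,1.]); d=R.from_quat(s['orientation']).apply(d); return np.array(s['origin'],float),d
def atz(s,u,v,z):
    o,d=ray(s,u,v); return o+d*(z-o[2])/d[2]
def proj(s,p):
    c=R.from_quat(s['orientation']).inv().apply(np.array(p,float)-s['origin']); f=K(s); return np.stack([s['cx']+f*c[...,0]/c[...,2],s['cy']+f*c[...,1]/c[...,2]],-1)
def crop(f,x0,y0,x1,y1,k,out):
    i=cv2.imread('pics/'+f+'.png')[y0:y1,x0:x1]; cv2.imwrite('pics/'+out+'.png',cv2.resize(i,None,fx=k,fy=k,interpolation=cv2.INTER_CUBIC))
E
python3 - <<'E'
from h import *
for n in ['side','top','wrist']:
    s=snap(n,n+'0'); print(n,s['vertical_fov'],s['cx'],s['cy'],s['origin'],R.from_quat(s['orientation']).as_matrix().round(3).tolist())
print(manip.sense())
E
```

```text
pics
side 42.35179238500088 329.24833594200663 251.69283761946255 [0.42664266 1.14107929 0.76144429] [[-0.998, -0.048, 0.051], [-0.068, 0.478, -0.876], [0.018, -0.877, -0.48]]
top 44.112710477378805 319.828237257038 245.13877155655751 [0.43243218 0.02213147 1.33924103] [[0.01, -0.999, 0.033], [-1.0, -0.01, 0.004], [-0.003, -0.033, -0.999]]
wrist 58.396485481768565 314.9882128738663 235.80324875104688 [ 0.20829332 -0.59276363  0.37235698] [[0.229, -0.939, -0.258], [-0.974, -0.221, -0.059], [-0.002, 0.265, -0.964]]
{'t': 0.15, 'q': array([-1.51850194e+00,  5.28296946e-01,  1.43360386e+00, -1.28763888e-05,
        1.18141095e+00, -1.78501714e-01]), 'qd': array([ 0.00019285, -0.00307918, -0.00369076, -0.0006004 ,  0.00163545,
        0.0006522 ]), 'tau': array([ 4.11874198e-04, -4.42743301e+01, -1.78276008e+01, -3.22878113e-04,
        5.59424152e-03,  2.26995958e-06]), 'tcp_pos': array([ 0.14296607, -0.60787709,  0.23853249]), 'tool_rot': array([ 7.83822827e-01, -6.20983926e-01, -5.72721357e-04, -6.40974616e-04]), 'force': array([ 0.35610286, -0.97427087, -0.34090644]), 'ft_torque': array([ 0.008972  , -0.0515727 ,  0.04067426]), 'finger_gap': 1.0041753222633176}
```

View pics/top0.png

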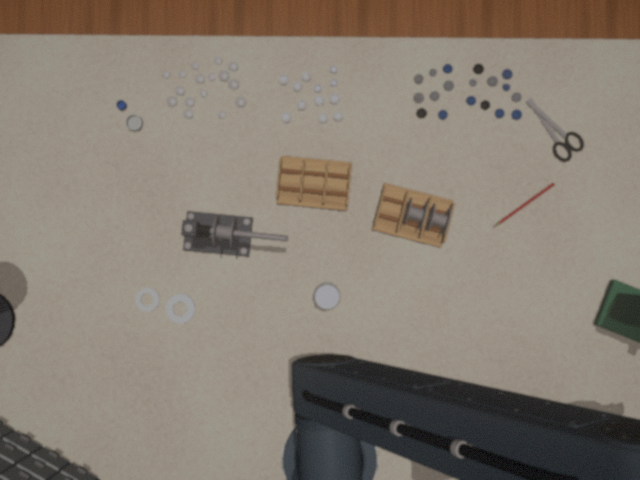

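View pics/side0.png

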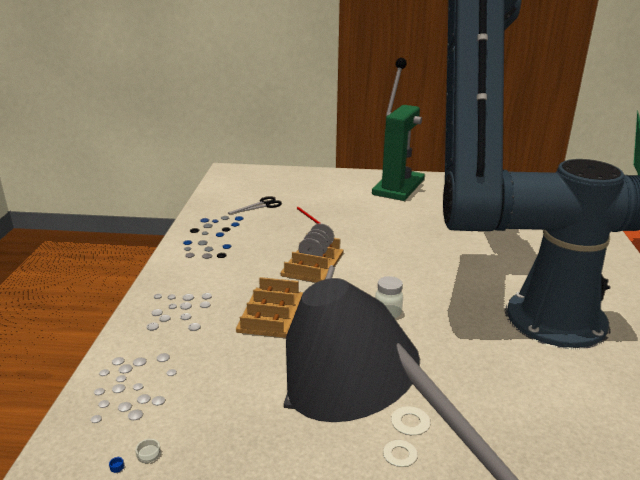

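View pics/wrist0.png

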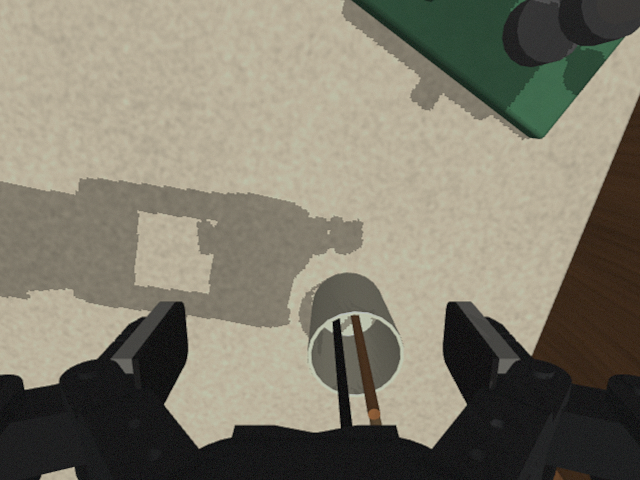

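The candidates for the rack are the box at top px (314,183), with all bays empty, and the box at (413,215), holding two reels. (413,215) is farther to the robot's right and holds empty_a and empty_b, so I take that one. The only reel on a rod is at (222,232), on the holder at (218,233). The jar is at (327,296). The washers at (147,299) and (180,308) are not part of the job. Next are close crops.

```bash
python3 - <<'E'
from h import *
crop('top0',170,195,300,270,6,'c1'); crop('top0',360,170,470,260,7,'c2')
E
```

```text
(no output)
```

View pics/c1.png

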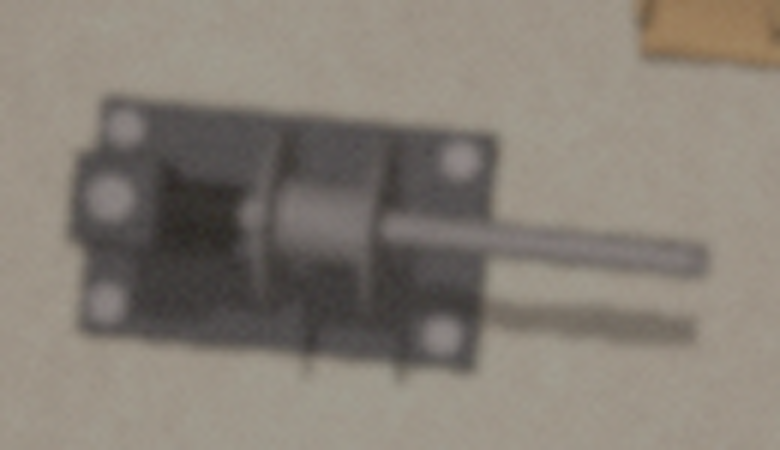

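View pics/c2.png

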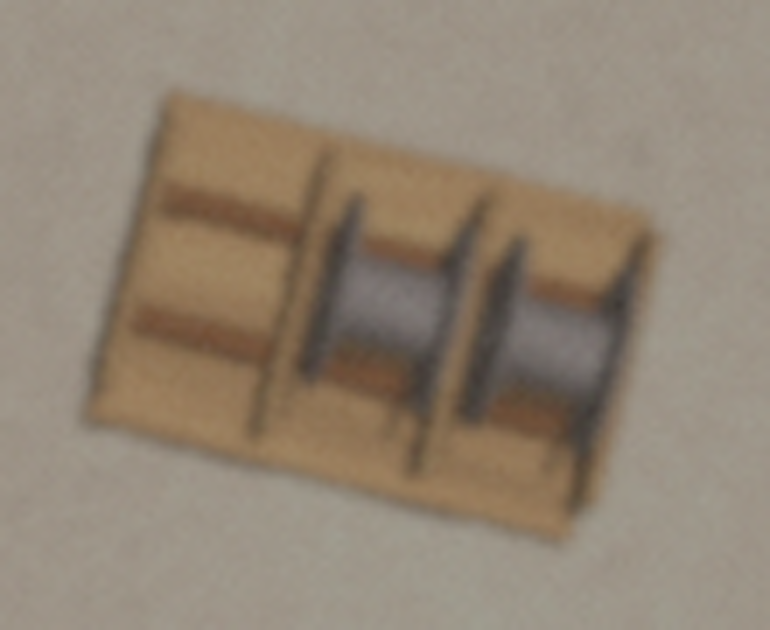

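```bash
python3 - <<'E'
from h import *
s=load('top0')
def c1(x,y,z): return atz(s,170+x/6,195+y/6,z)
def c2(x,y,z): return atz(s,360+x/7,170+y/7,z)
P=[c1(*a,.01) for a in [(103,97),(497,137),(474,368),(82,330)]]
print(np.round(P,4).tolist())
d=(P[1]+P[2]-P[0]-P[3])/2; print('plate x',d,np.linalg.norm(d[:2]),np.degrees(np.arctan2(d[1],d[0])))
x=d/np.linalg.norm(d); o=np.mean(P,0)-x*.03; print('holder',o)
n=c1(112,198,.17); print('nut',n)
print('tip',c1(705,258,.155), 'flange', c1(265,215,.15),c1(375,215,.15))
Q=[c2(*a,.012) for a in [(168,92),(655,213),(568,540),(90,415)]]
print(np.round(Q,4).tolist()); d=(Q[0]+Q[3]-Q[1]-Q[2])/2; print('rack c',np.mean(Q,0),np.degrees(np.arctan2(d[1],d[0])),np.linalg.norm(d))
print('jar',atz(s,327,296,.075))
t=manip.sense(); print(R.from_quat(t['tool_rot']).as_matrix().round(3), R.from_quat(t['tool_rot']).as_matrix().T@(np.array(load('wrist0')['origin'])-t['tcp_pos']))
E
```

```text
[[0.5497, 0.3263, 0.01], [0.536, 0.1783, 0.01], [0.4494, 0.1857, 0.01], [0.4622, 0.3327, 0.01]]
plate x [-0.0132296  -0.14754391  0.        ] 0.14813584705969565 -95.1237536724292
holder [0.50200473 0.28564755 0.01      ]
nut [0.50222903 0.28619325 0.17      ]
tip [0.48495479 0.09128868 0.155     ] flange [0.49820125 0.23928237 0.15      ] [0.4985509  0.20238684 0.15      ]
[[0.6168, -0.116, 0.012], [0.5793, -0.2724, 0.012], [0.4741, -0.2448, 0.012], [0.5127, -0.0916, 0.012]]
rack c [ 0.54572212 -0.18121114  0.012     ] 76.18246893120642 0.15941427589821872
jar [0.3656919  0.01042171 0.075     ]
[[ 0.229 -0.973 -0.   ]
 [-0.973 -0.229  0.002]
 [-0.002 -0.    -1.   ]] [ 4.71728304e-06 -6.70915822e-02 -1.33805006e-01]
```

```bash
cat >> h.py <<'E'
def yaw():
    M=R.from_quat(manip.sense()['tool_rot']).as_matrix(); return np.degrees(np.arctan2(M[1,0],M[0,0]))
def plan(*targets):
    "targets (x,y,z,yawdeg) -> tool deltas"
    t=manip.sense(); M=R.from_quat(t['tool_rot']).as_matrix(); y=yaw()
    for T in targets:
        d=M.T@(np.array(T[:3])-t['tcp_pos']); a=-((T[3]-y+180)%360-180)
        print([round(float(v),4) for v in d]+[round(float(a),2)])
E
python3 - <<'E'
from h import *
plan((.143,-.608,.3,-76.8),(.553,-.16,.27,-13.8))
E
```

```text
[0.0, -0.0, -0.0615, 0.02]
[-0.3423, -0.5016, -0.0307, -62.98]
```

Call:
move_arm --deltas '[[[0,0,-0.04,0],[0,0,-0.06,0],[-0.342,-0.502,-0.031,-63],[-0.342,-0.502,-0.031,-63],[-0.342,-0.502,-0.031,-63],[-0.342,-0.502,-0.031,-63],[-0.342,-0.502,-0.031,-63],[-0.342,-0.502,-0.031,-63],[-0.342,-0.502,-0.031,-63],[-0.342,-0.502,-0.031,-63],[-0.342,-0.502,-0.031,-63],[-0.342,-0.502,-0.031,-63],[-0.342,-0.502,-0.031,-63],[-0.342,-0.502,-0.031,-63],[-0.342,-0.502,-0.031,-63],[-0.342,-0.502,-0.031,-63],[-0.342,-0.502,-0.031,-63],[-0.342,-0.502,-0.031,-63],[-0.342,-0.502,-0.031,-63],[-0.342,-0.502,-0.031,-63]]]'

```text
t: 1.82
tcp_pos: [0.5528, -0.1603, 0.2699]
tool_rot: [0.993, -0.12, -0.001, -0.001]
force: [-0.5, -0.5, 0.6]
finger_gap: 1.001
```

```bash
python3 - <<'E'
from h import *
s=snap('wrist','w1'); t=manip.sense(); print(t['t'],t['tcp_pos'],yaw(),t['force'],abs(t['qd']).max())
E
```

```text
1.8667 [ 0.55262239 -0.16084968  0.27004673] -13.827158894760105 [ 0.07759564 -0.76177796 -0.72531287] 0.015958826748448885
```

View pics/w1.png

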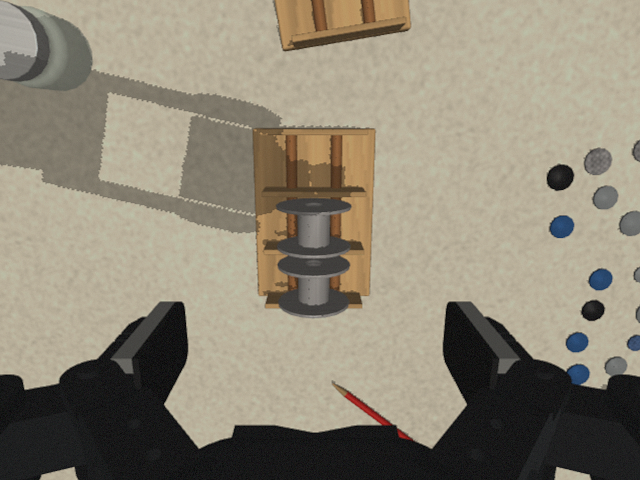

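```bash
python3 - <<'E'
from h import *
crop('w1',240,115,390,325,2.85*1,'c3a'); crop('w1',245,120,385,230,5.5,'c3'); crop('w1',245,220,385,325,5.5,'c4')
E
```

```text
(no output)
```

View pics/c3.png

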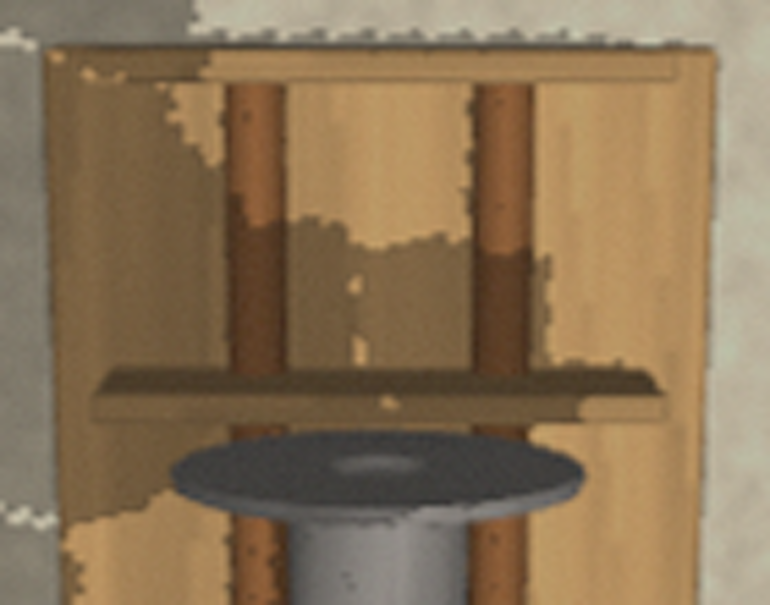

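View pics/c4.png

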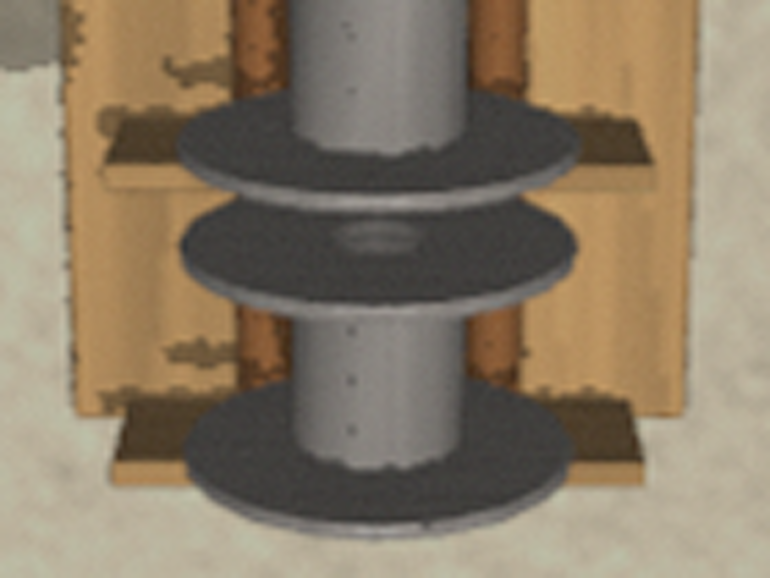

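```bash
python3 - <<'E'
from h import *
from scipy.optimize import least_squares
s=load('w1')
A=[(44,50,-.055,.0805,.012),(716,50,.055,.0805,.012),(92,395,-.045,.0285,.04),(667,395,.045,.0285,.04),(92,421,-.045,.0235,.04),(667,421,.045,.0235,.04),(677,80,.045,.0755,.04)]
B=[(77,415,-.055,-.0805,.012),(684,415,.055,-.0805,.012),(103,163,-.045,-.0235,.04),(655,163,.045,-.0235,.04),(655,188,.045,-.0285,.04),(103,188,-.045,-.0285,.04),(112,460,-.045,-.0755,.04),(644,460,.045,-.0755,.04),(112,485,-.045,-.0805,.04),(644,485,.045,-.0805,.04)]
uv=np.array([(245+a[0]/5.5,120+a[1]/5.5) for a in A]+[(245+a[0]/5.5,220+a[1]/5.5) for a in B]); L=np.array([a[2:] for a in A+B])
def W(p): return R.from_euler('z',p[2]).apply(L)+[p[0],p[1],p[3] if len(p)>3 else 0]
for p0 in ([.546,-.181,-.24],[.546,-.181,-.24,0]):
    r=least_squares(lambda p:(proj(s,W(p))-uv).ravel(),p0); p=r.x
    print(p,np.degrees(p[2]),np.sqrt(np.mean(r.fun**2)))
    print('bay', R.from_euler('z',p[2]).apply([0,.052,0])+[p[0],p[1],0])
print(r.fun.reshape(-1,2).round(1).tolist())
E
```

```text
[ 0.54633648 -0.18104108 -0.24055676] -13.782887075400872 0.6537067471295002
bay [ 0.55872513 -0.13053839  0.        ]
[ 0.54616045 -0.18181509 -0.24059682 -0.00318472] -13.785182553087234 0.424512465171137
bay [ 0.55855113 -0.1313129   0.        ]
[[-0.6, -0.5], [0.5, -0.5], [-0.0, -0.3], [-0.2, -0.3], [0.1, 0.7], [-0.3, 0.7], [-0.2, 1.0], [-0.4, 0.4], [0.2, 0.5], [-0.2, -0.5], [0.2, -0.4], [0.0, 0.4], [0.0, 0.3], [-0.0, -0.7], [0.5, -0.6], [0.1, -0.3], [0.3, -0.2]]
```

```bash
python3 - <<'E'
from h import *
plan((.49,.17,.30,-5))
E
```

```text
[-0.1399, -0.3063, -0.0293, -8.83]
```

Call:
move_arm --deltas '[[[-0.14,-0.306,-0.029,-9],[-0.14,-0.306,-0.029,-9],[-0.14,-0.306,-0.029,-9],[-0.14,-0.306,-0.029,-9],[-0.14,-0.306,-0.029,-9],[-0.14,-0.306,-0.029,-9],[-0.14,-0.306,-0.029,-9],[-0.14,-0.306,-0.029,-9],[-0.14,-0.306,-0.029,-9],[-0.14,-0.306,-0.029,-9],[-0.14,-0.306,-0.029,-9],[-0.14,-0.306,-0.029,-9]]]'

```text
t: 2.87
tcp_pos: [0.4902, 0.1678, 0.2996]
tool_rot: [0.999, -0.043, -0.001, -0.0]
force: [0.1, -1.7, -0.3]
finger_gap: 1.001
```

```bash
python3 - <<'E'
from h import *
s=snap('wrist','w2'); t=manip.sense(); print(t['t'],t['tcp_pos'],yaw(),t['force'],abs(t['qd']).max())
E
```

```text
2.9167 [0.49031347 0.16767412 0.29951111] -5.0006421766144165 [ 0.30042702 -0.38624651 -0.3384923 ] 0.004712545946665358
```

View pics/w2.png

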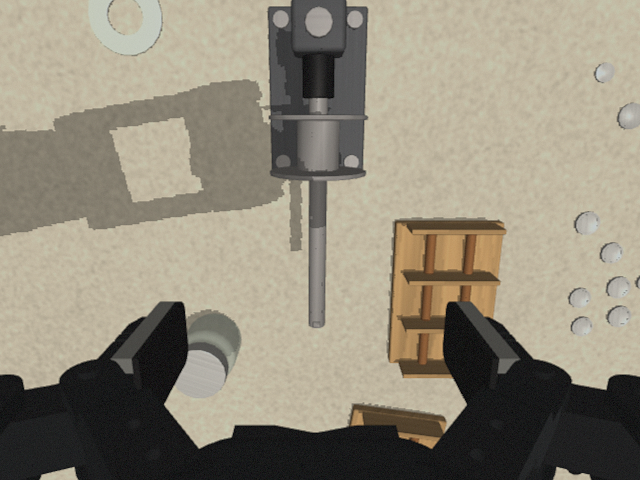

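```bash
python3 - <<'E'
from h import *
crop('w2',255,0,385,110,5.5,'c5'); crop('w2',260,95,375,190,6,'c6'); crop('w2',285,175,350,335,3.7,'c7')
E
```

```text
(no output)
```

View pics/c5.png

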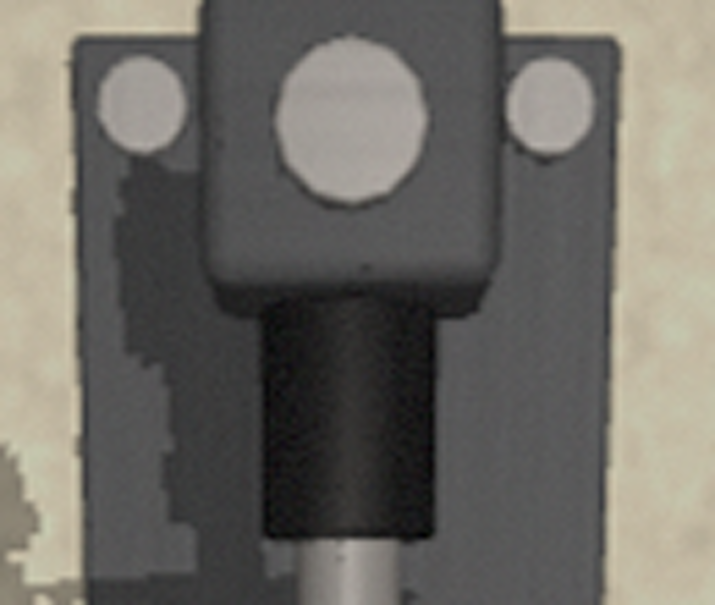

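View pics/c6.png

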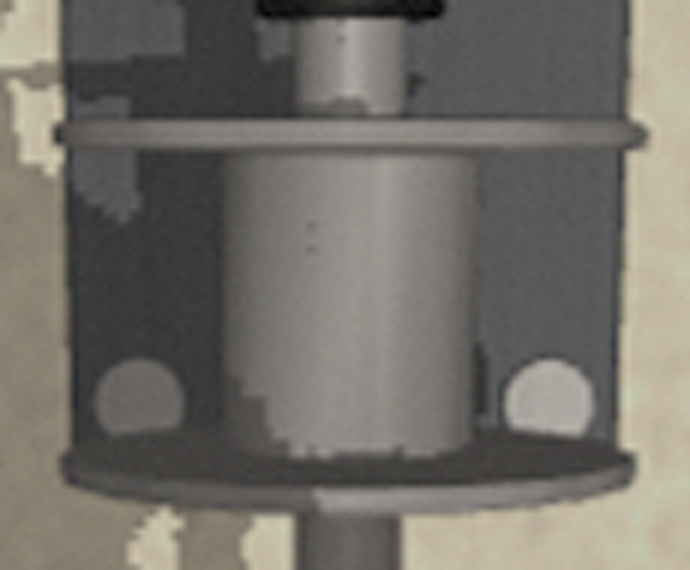

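View pics/c7.png

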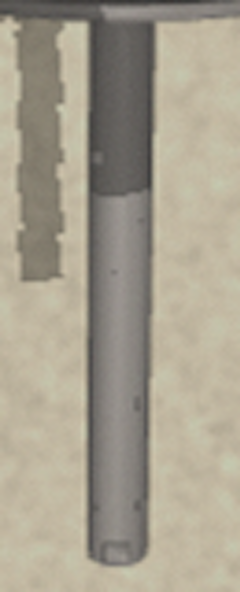

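```bash
cat > fit.py <<'E'
from h import *
from scipy.optimize import least_squares
def c(f,x,y):
    o={'5':(255,0,5.5),'6':(260,95,6.),'7':(285,175,3.7)}[f]; return o[0]+x/o[2],o[1]+y/o[2]
def Hw(p,L): return R.from_euler('z',p[2]).apply(L)+[p[0],p[1],0]
s2=load('w2')
obs=[(c('5',76,40),(-.045,-.045,.01)),(c('5',618,40),(-.045,.045,.01)),(c('5',352,120),(0,0,.17)),(c('5',349,537),(.04,0,.160))]
E
python3 - <<'E'
from fit import *
s=s2
uv=np.array([o[0] for o in obs]);L=np.array([o[1] for o in obs])
def res(p):
    r=list((proj(s,Hw(p,L))-uv).ravel())
    # plate side edges & straight rod centre: perpendicular offset at given row
    for (u,v),y,z in [(c('6',72,430),-.045,.01),(c('6',618,430),.045,.01),(c('6',351,70),0,.156)]:
        o,d=ray(s,u,v); P=o+d*(z-o[2])/d[2]; l=R.from_euler('z',-p[2]).apply(P-[p[0],p[1],0]); r.append((l[1]-y)*1500)
    return np.array(r)
r=least_squares(res,[.502,.286,-1.66]); p=r.x; print(p,np.degrees(p[2]),r.fun.round(1))
print('root',Hw(p,[0,0,.15]))
Ri=R.from_euler('z',-p[2])
# reel: flanges at top z .1805
for n,v in [('rear outer/top',118),('rear inner top',152),]:
    P=atz(s,*c('6',350,v),.1805); print(n,Ri.apply(P-[p[0],p[1],0]))
for n,v in [('front inner rim top',485),('front outer rim top',512)]:
    P=atz(s,*c('6',350,v),.1805); print(n,Ri.apply(P-[p[0],p[1],0]))
# rod points lateral
for v,uu in [(30,123.5),(150,123),(250,121.5),(350,120.5),(500,119)]:
    P=atz(s,*c('7',uu,v),.155); print('rod',Ri.apply(P-[p[0],p[1],0]))
for z in (.155,.1575,.16,.1635,.166): print('tip',z,Ri.apply(atz(s,*c('7',117,563),z)-[p[0],p[1],0]))
E
```

```text
[ 0.50264819  0.28552403 -1.65965499] -95.09122620803636 [-1.3 -1.3  1.1 -1.2  0.   0.9  0.2  0.8  0.7 -0.6 -0. ]
root [0.50264819 0.28552403 0.15      ]
rear outer/top [ 0.04965106 -0.00023602  0.1805    ]
rear inner top [ 0.05275405 -0.00022386  0.1805    ]
front inner rim top [ 8.42845045e-02 -1.00342371e-04  1.80500000e-01]
front outer rim top [ 8.69353057e-02 -8.99577318e-05  1.80500000e-01]
rod [9.22919191e-02 9.54705291e-05 1.55000000e-01]
rod [1.13883893e-01 9.09618149e-05 1.55000000e-01]
rod [ 1.32561448e-01 -1.10629024e-04  1.55000000e-01]
rod [ 0.15189538 -0.00022646  0.155     ]
rod [ 0.18220519 -0.00040805  0.155     ]
tip 0.155 [ 0.19543125 -0.00075158  0.155     ]
tip 0.1575 [ 0.19414126 -0.00075891  0.1575    ]
tip 0.16 [ 0.19285126 -0.00076625  0.16      ]
tip 0.1635 [ 0.19104527 -0.00077652  0.1635    ]
tip 0.166 [ 0.18975528 -0.00078386  0.166     ]
```

```bash
python3 - <<'E'
from h import *
plan((.62,.125,.27,-5))
E
```

```text
[0.133, 0.0312, 0.0293, -0.0]
```

Call:
move_arm --deltas '[[[0.133,0.031,0.029,0],[0.133,0.031,0.029,0],[0.133,0.031,0.029,0],[0.133,0.031,0.029,0],[0.133,0.031,0.029,0],[0.133,0.031,0.029,0]]]'

```text
t: 3.42
tcp_pos: [0.6202, 0.1229, 0.269]
tool_rot: [0.999, -0.045, -0.002, -0.0]
force: [-0.1, 0.7, -0.8]
finger_gap: 1.003
```

```bash
python3 - <<'E'
from h import *
s=snap('wrist','w3'); t=manip.sense(); print(t['t'],t['tcp_pos'],yaw(),t['force'],abs(t['qd']).max())
crop('w3',20,0,220,150,4,'c8');crop('w3',40,120,190,320,3,'c9')
E
```

```text
3.4667 [0.61927301 0.12381784 0.26956462] -5.139488846501547 [-1.13145625  0.05106172 -0.44018332] 0.027729349614764136
```

View pics/w3.png

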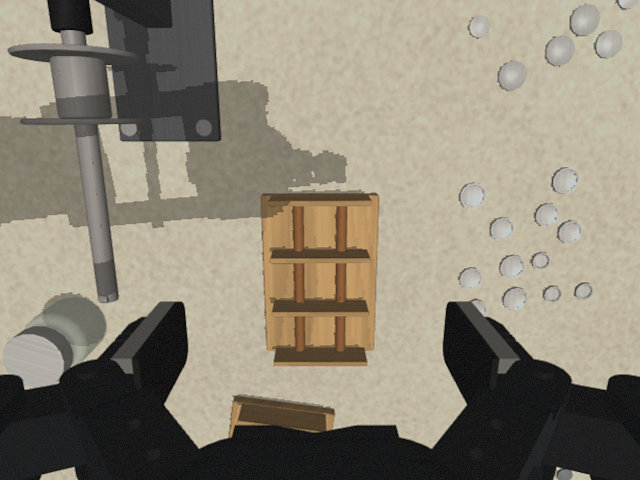

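View pics/c8.png

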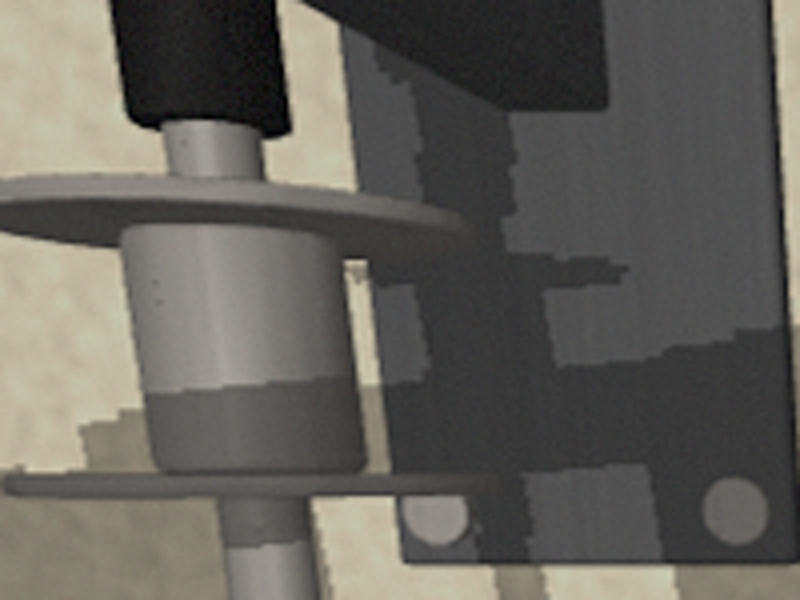

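View pics/c9.png

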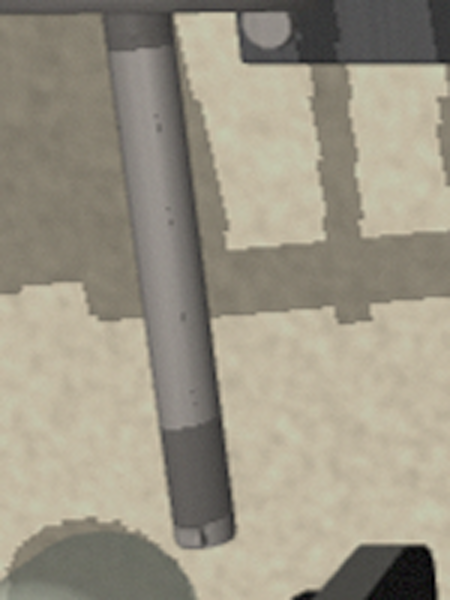

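```bash
cat > fit2.py <<'E'
from fit import *
s3=load('w3')
def c8(x,y): return 20+x/4,y/4
def c9(x,y): return 40+x/3,120+y/3
def rodpt(x,a,b):
    x=np.atleast_1d(x); L=np.clip(x-.092,0,None); st=np.minimum(x,.092)
    return np.stack([st+L*np.cos(b)*np.cos(a),L*np.cos(b)*np.sin(a),.15+L*np.sin(b)],-1)
corn=[(s2,o[0],o[1]) for o in obs]+[(s3,c8(405,562),(.105,-.045,.01)),(s3,c8(800,562),(.105,.045,.01))]
rods2=[c('6',351,70),c('6',349.5,540)]+[c('7',u,v) for v,u in [(30,123.5),(150,123),(250,121.5),(350,120.5),(500,119)]]
rods3=[c8(215,150),c8(273.5,570)]+[c9(u,v) for v,u in [(80,145),(200,161),(300,174),(400,187),(500,200)]]
xs=np.linspace(.03,.195,166)
def res(p,bias=True):
    r=[]
    off={id(s2):np.array([p[5],p[6]]),id(s3):np.array([p[7],p[8]])}
    for s,uv,L in corn: r+=list(proj(s,Hw(p,np.array(L)))+off[id(s)]-uv)
    P=Hw(p,rodpt(xs,p[3],p[4]))
    for s,pts in ((s2,rods2),(s3,rods3)):
        q=proj(s,P)+off[id(s)]
        for u,v in pts: r.append(2*(np.interp(v,q[:,1],q[:,0])-u))
    # pixel offset priors (2mm ~ 3px)
    r+=list(np.array(p[5:9])/2)
    return np.array(r)
E
python3 - <<'E'
from fit2 import *
r=least_squares(res,[.5026,.2855,-1.6597,0,.03,0,0,0,0]); p=r.x
J=r.jac; cov=np.linalg.inv(J.T@J)*max(1,2*r.cost/len(r.fun)); 
print(p.round(4),np.degrees(p[2:5]),np.degrees(np.sqrt(np.diag(cov))[2:5])); print(r.fun.round(1)); np.save('holder.npy',p)
for s,uv in ((s2,c('7',117,556)),(s3,c9(204,545))):
    print(uv,proj(s,Hw(p,rodpt(.197,p[3],p[4])+[0,0,.0075])), proj(s,Hw(p,rodpt(.197,p[3],p[4]))))
E
```

```text
[ 0.5023  0.2868 -1.6586 -0.0065  0.0129  0.6875  1.9464  1.0093 -0.1348] [-95.02879669  -0.37157698   0.7408123 ] [0.18256325 0.34925188 0.56066619]
[-1.2 -0.8  1.3 -0.8 -0.1  0.5  0.2  0.6 -1.4  0.2  0.1 -0.1  0.1  0.1
 -0.1 -0.4 -0.   0.   0.1 -0.2 -0.3  0.8  0.3  0.1 -0.  -0.2  0.3  1.
  0.5 -0.1]
(316.6216216216216, 325.27027027027026) [[316.38797353 330.16942791]] [[316.37831313 325.23058154]]
(108.0, 301.66666666666663) [[101.5087132  305.01013707]] [[107.23245819 300.05995983]]
```

```bash
python3 - <<'E'
from h import *
a=cv2.imread('pics/w3.png')[265:310,85:130]; b=cv2.imread('pics/w2.png')[295:340,295:340]
cv2.imwrite('pics/c10.png',cv2.resize(np.hstack([a,b]),None,fx=8.8,fy=8.8,interpolation=cv2.INTER_CUBIC))
E
```

```text
(no output)
```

View pics/c10.png

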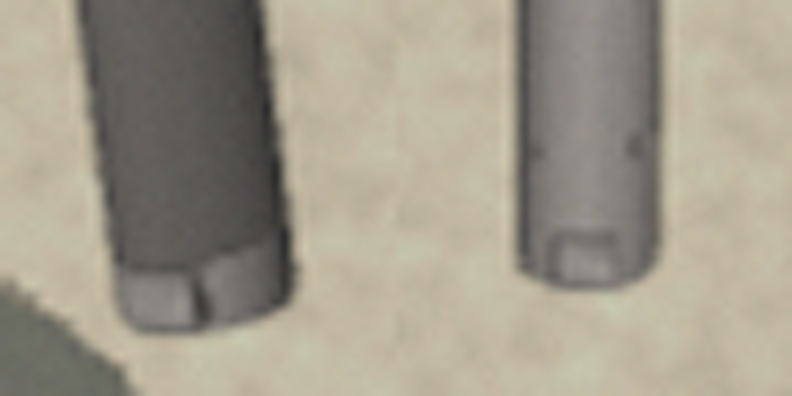

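```bash
python3 - <<'E'
from h import *
plan((.4966,.218,.23,-5.2))
E
```

```text
[-0.1305, -0.0828, 0.0402, 0.06]
```

Call:
move_arm --deltas '[[[-0.13,-0.083,0.0,0],[-0.13,-0.083,0.0,0],[-0.13,-0.083,0.0,0],[-0.13,-0.083,0.01,0],[-0.1305,-0.083,0.03,0],[-0.1305,-0.083,0.04,0],[-0.1305,-0.083,0.04,0],[-0.1305,-0.083,0.04,0]]]'

```text
t: 4.13
tcp_pos: [0.4966, 0.2179, 0.2304]
tool_rot: [0.999, -0.045, -0.002, -0.0]
force: [0.3, -0.8, 0.3]
finger_gap: 1.0
```

```bash
python3 - <<'E'
from h import *
s=snap('wrist','w4'); t=manip.sense(); print(t['t'],t['tcp_pos'],yaw(),t['force'],abs(t['qd']).max())
E
```

```text
4.1833 [0.49743235 0.21782422 0.23082022] -5.189982621365606 [ 0.12453316 -0.21266323 -0.23275287] 0.01876012267300647
```

View pics/w4.png

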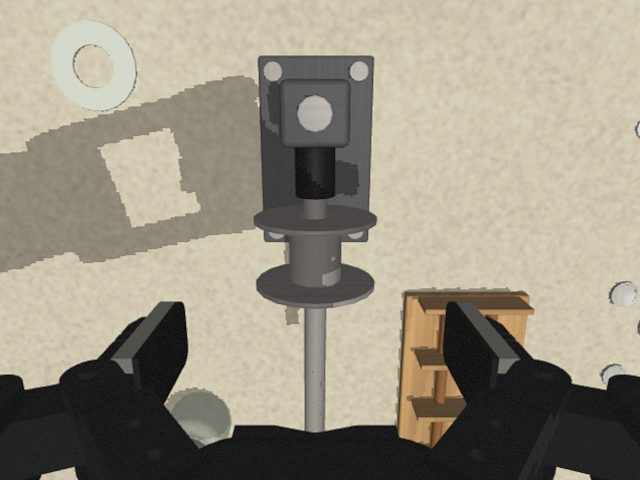

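```bash
python3 - <<'E'
from h import *
crop('w4',245,195,385,315,5.5,'c11')
s=load('w4')
from fit import Hw
p=np.load('holder.npy')
for x in (.049,.052,.084,.087,.068): print(x,proj(s,Hw(p,[x,0,.1805])))
t=manip.sense()
E
```

```text
0.049 [314.23822674 227.72698036]
0.052 [314.25829617 234.28802434]
0.084 [314.46243146 301.02337911]
0.087 [314.48068418 306.99050706]
0.068 [314.36257701 268.3792336 ]
```

View pics/c11.png

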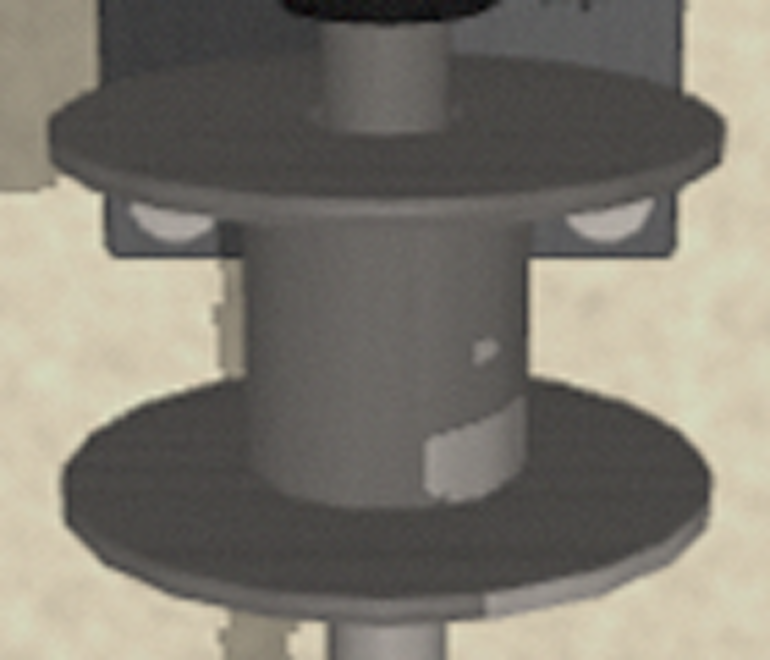

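```bash
python3 - <<'E'
from h import *
from fit import Hw
p=np.load('holder.npy')
s=load('w4'); print([atz(s,u,v,.1805) for u,v in ((315,234.6),(315,307.4))])
q=Hw(p,[.0682,0,.1375]); print(q, Hw(p,[.165,0,.1385])); plan((q[0],q[1],.138,-5.1))
E
```

```text
[array([0.49805941, 0.23480163, 0.1805    ]), array([0.49489865, 0.19988113, 0.1805    ])]
[0.49632477 0.21883586 0.1375    ] [0.48783963 0.12240847 0.1385    ]
[-0.0009, -0.0008, 0.0928, -0.09]
```

Call:
move_arm --deltas '[[[-0.001,-0.001,0.02,0],[-0.001,-0.001,0.045,0],[-0.001,-0.001,0.07,0],[-0.001,-0.001,0.085,0],[-0.001,-0.001,0.093,0],[-0.001,-0.001,0.093,0],[-0.001,-0.001,0.093,0]]]'

```text
t: 4.77
tcp_pos: [0.4974, 0.2188, 0.1384]
tool_rot: [0.999, -0.046, -0.001, -0.001]
force: [-0.4, -0.8, 0.8]
finger_gap: 0.999
```

```bash
python3 - <<'E'
from h import *
s=snap('wrist','w5'); t=manip.sense(); print(t['t'],t['tcp_pos'],yaw(),t['force'],abs(t['qd']).max())
E
```

```text
4.8167 [0.49766363 0.21896486 0.13888385] -5.2256200939329185 [ 0.65202813  0.4024946  -0.23140876] 0.013563138045966185
```

View pics/w5.png

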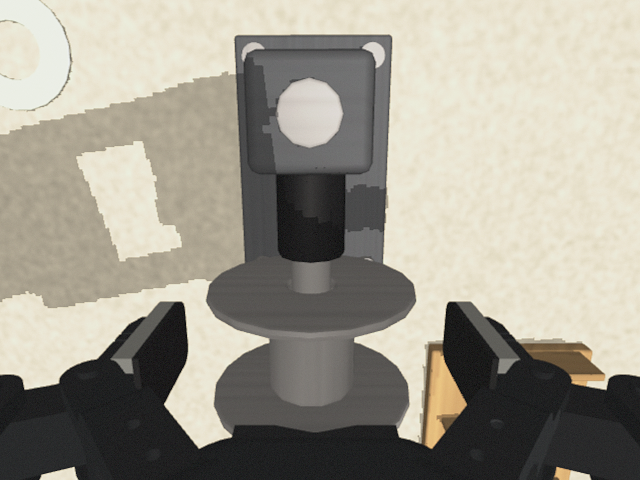

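Call:
move_arm --deltas '[[[-0.001,0,0.001,0],[-0.001,0,0.001,0],[-0.001,0,0.001,0],[-0.001,0,0.001,0],[-0.001,0,0.001,0],[-0.001,0,0.001,0]]]' --gripper 0.44 --squeeze 20

```text
t: 5.32
tcp_pos: [0.4967, 0.2191, 0.1381]
tool_rot: [0.999, -0.046, -0.0, -0.001]
force: [-0.1, -0.2, -0.1]
finger_gap: 0.44
```

```bash
python3 - <<'E'
from h import *
s=snap('wrist','w6'); t=manip.sense(); print(t['t'],t['tcp_pos'],yaw(),t['force'],t['finger_gap'])
E
```

```text
5.3667 [0.49665942 0.21909562 0.13799868] -5.220973798326316 [-0.13095107 -1.09625664 -0.43611718] 0.4411345069727391
```

View pics/w6.png

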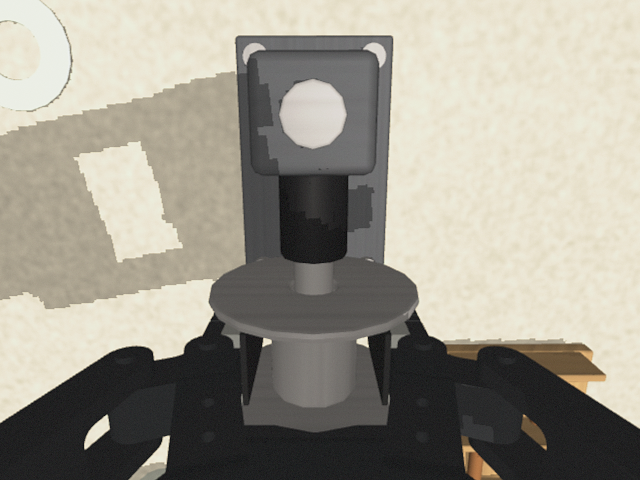

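Call:
move_arm --deltas '[[[0,0.003,0,0],[0,0.006,0,0],[0,0.009,0,0],[0,0.013,0,0],[0,0.018,0,0],[0,0.023,0,0],[0,0.028,0,0],[0,0.033,0,0],[0,0.038,0,0],[0,0.043,0,0],[0,0.048,0,0],[0,0.05,0,0],[0,0.05,0,0]]]'

```text
t: 6.45
tcp_pos: [0.492, 0.1686, 0.1379]
tool_rot: [0.999, -0.046, -0.0, -0.001]
force: [-0.5, -0.5, 0.6]
finger_gap: 0.442
```

```bash
python3 - <<'E'
from h import *
s=snap('wrist','w7'); t=manip.sense(); print(t['t'],t['tcp_pos'],yaw(),t['force'],t['finger_gap'])
E
```

```text
6.5 [0.49204203 0.16882728 0.13792096] -5.240789531899108 [ 0.01249934  0.07429748 -1.13025115] 0.4362267910644892
```

View pics/w7.png

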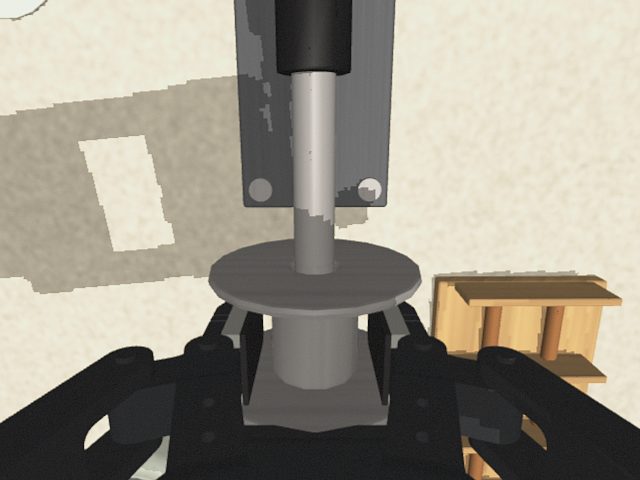

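Call:
move_arm --deltas '[[[0,0.004,0,0],[0,0.009,0,0],[0,0.014,0,0],[0,0.019,0,0],[0,0.024,0,0],[0,0.029,0,0],[0,0.034,0,0],[0,0.039,0,0],[0,0.044,0,0],[0,0.048,0,0],[0,0.05,0,0],[0,0.05,0,0]]]'

```text
t: 7.5
tcp_pos: [0.4874, 0.1184, 0.1378]
tool_rot: [0.999, -0.046, -0.0, -0.001]
force: [1.0, 0.3, 0.1]
finger_gap: 0.437
```

```bash
python3 - <<'E'
from h import *
s=snap('wrist','w8'); t=manip.sense(); print(t['t'],t['tcp_pos'],yaw(),t['force'],t['finger_gap'])
E
```

```text
7.55 [0.48747473 0.11861817 0.1378822 ] -5.255385895792078 [ 0.9306753  -0.09612699  0.07204943] 0.44458277094609794
```

View pics/w8.png

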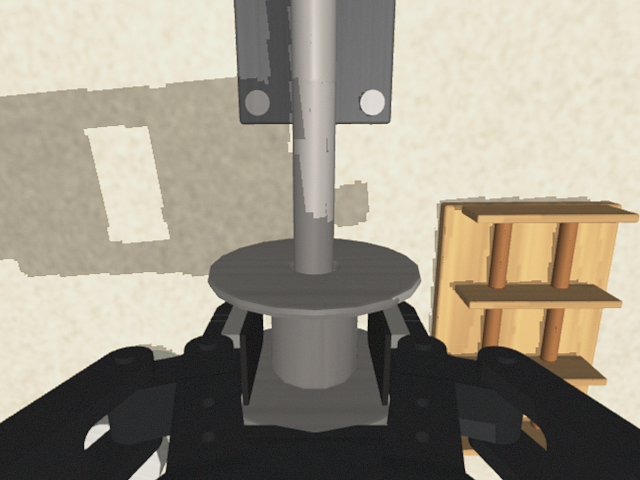

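Call:
move_arm --deltas '[[[0,0,0,0],[0,0,0,0],[0,0,0,0],[0,0,0,0],[0,0,0,0]]]' --gripper 0.2 --squeeze 30

```text
t: 7.97
tcp_pos: [0.4873, 0.1186, 0.1379]
tool_rot: [0.999, -0.046, -0.0, -0.0]
force: [-0.5, -0.4, 1.6]
finger_gap: 0.322
```

```bash
python3 - <<'E'
from h import *
s=snap('wrist','w9'); t=manip.sense(); print(t['t'],t['tcp_pos'],yaw(),t['force'],t['ft_torque'],t['finger_gap'])
snap('top','top1')
E
```

```text
8.0167 [0.48732541 0.11863361 0.13790743] -5.23662888994879 [-0.76786512 -0.85334728  2.13485232] [-0.12081395  0.14931687 -0.03177184] 0.32516664003357587
```

View pics/w9.png

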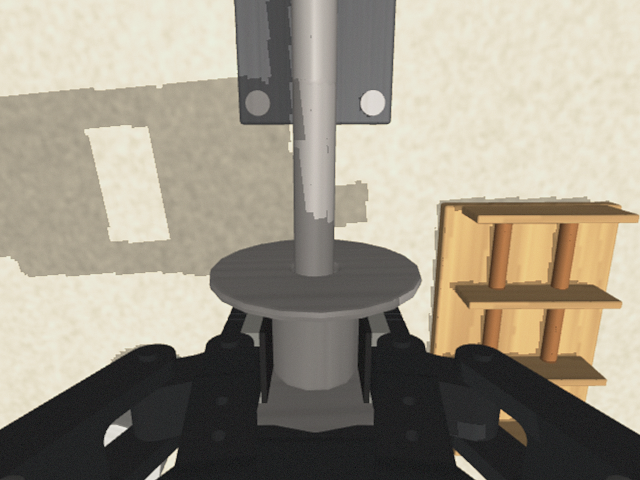

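Call:
move_arm --deltas '[[[0,0,-0.0005,0],[0,0,-0.001,0],[0,0,-0.001,0],[0,0,-0.001,0]]]'

```text
t: 8.4
tcp_pos: [0.4873, 0.1187, 0.1387]
tool_rot: [0.999, -0.046, -0.001, -0.001]
force: [0.4, 1.1, -2.5]
finger_gap: 0.322
```

```bash
cat > f.py <<'E'
from h import *
F=[]
for i in range(4):
    manip.snapshot('side'); t=manip.sense(); F.append(np.r_[t['force'],t['ft_torque']])
print(t['t'],t['tcp_pos'].round(4),round(yaw(),2),np.mean(F,0).round(2),np.std(F,0).round(2),round(t['finger_gap'],3))
E
python3 f.py
```

```text
8.6 [0.4873 0.1187 0.1388] -5.24 [-0.42 -0.27 -3.   -0.02 -0.01 -0.02] [0.63 0.41 0.71 0.03 0.03 0.02] 0.319
```

Call:
move_arm --deltas '[[[0,0,-0.0008,0],[0,0,-0.0008,0],[0,0,-0.0008,0]]]'

```text
t: 8.85
tcp_pos: [0.4873, 0.1187, 0.1396]
tool_rot: [0.999, -0.046, -0.0, -0.001]
force: [0.6, -1.1, -1.9]
finger_gap: 0.325
```

```bash
python3 f.py
```

```text
9.05 [0.4873 0.1187 0.1396] -5.24 [-0.03  0.01 -1.86  0.01 -0.    0.02] [0.46 0.5  0.44 0.02 0.02 0.03] 0.317
```

Call:
move_arm --deltas '[[[0,0,-0.0007,0],[0,0,-0.0007,0],[0,0,-0.0007,0]]]'

```text
t: 9.3
tcp_pos: [0.4873, 0.1186, 0.1403]
tool_rot: [0.999, -0.046, -0.0, -0.001]
force: [0.6, 0.2, -2.3]
finger_gap: 0.321
```

```bash
python3 f.py
```

```text
9.5 [0.4873 0.1186 0.1403] -5.24 [-0.11 -0.13 -2.16 -0.02 -0.01 -0.01] [0.42 0.3  0.48 0.02 0.02 0.03] 0.324
```

Call:
move_arm --deltas '[[[0,0,-0.0006,0],[0,0,-0.0006,0],[0,0,-0.0006,0]]]'

```text
t: 9.75
tcp_pos: [0.4873, 0.1186, 0.1409]
tool_rot: [0.999, -0.046, -0.0, -0.001]
force: [0.2, -0.0, -2.5]
finger_gap: 0.318
```

```bash
python3 f.py
```

```text
9.95 [0.4873 0.1187 0.1409] -5.24 [-0.14 -0.14 -2.27 -0.05  0.02 -0.  ] [0.49 0.38 0.3  0.02 0.02 0.02] 0.319
```

Call:
move_arm --deltas '[[[0,0,-0.0005,0],[0,0,-0.0005,0],[0,0,-0.0005,0]]]'

```text
t: 10.2
tcp_pos: [0.4872, 0.1187, 0.1414]
tool_rot: [0.999, -0.046, -0.001, -0.0]
force: [0.2, -0.5, -2.7]
finger_gap: 0.319
```

```bash
python3 f.py
```

```text
10.4 [0.4872 0.1187 0.1413] -5.24 [-0.04  0.15 -2.54  0.01  0.    0.01] [0.41 0.64 0.36 0.02 0.01 0.01] 0.315
```

Call:
move_arm --deltas '[[[0,0,-0.0005,0],[0,0,-0.0005,0],[0,0,-0.0005,0]]]'

```text
t: 10.65
tcp_pos: [0.4872, 0.1186, 0.1417]
tool_rot: [0.999, -0.046, -0.001, -0.0]
force: [-0.3, -0.1, -4.9]
finger_gap: 0.319
```

```bash
python3 f.py
```

```text
10.85 [0.4872 0.1186 0.1417] -5.24 [ 0.71 -0.09 -5.16 -0.05 -0.08  0.01] [0.37 0.31 0.23 0.03 0.03 0.04] 0.319
```

Call:
move_arm --deltas '[[[0,0,0.0012,0],[0,0,0.0012,0],[0,0.002,0.0012,0],[0,0.004,0.0012,0],[0,0.006,0.0012,0],[0,0.008,0.0011,0],[0,0.01,0.0011,0],[0,0.01,0.0011,0]]]'

```text
t: 11.52
tcp_pos: [0.4863, 0.1082, 0.1407]
tool_rot: [0.999, -0.046, -0.001, -0.0]
force: [0.1, 0.3, -2.6]
finger_gap: 0.319
```

```bash
python3 f.py
```

```text
11.7167 [0.4863 0.1087 0.1406] -5.24 [ 0.25 -0.34 -2.48 -0.01 -0.02 -0.01] [0.43 0.38 0.55 0.04 0.01 0.03] 0.319
```

Call:
move_arm --deltas '[[[0,0.0015,0,0],[0,0.003,0,0],[0,0.0045,0,0],[0,0.006,-0.0001,0],[0,0.008,-0.0001,0],[0,0.01,-0.0001,0],[0,0.01,-0.0001,0]]]'

```text
t: 12.3
tcp_pos: [0.4853, 0.0983, 0.1407]
tool_rot: [0.999, -0.046, -0.001, -0.0]
force: [-0.5, 0.5, -2.4]
finger_gap: 0.321
```

```bash
python3 f.py
```

```text
12.5 [0.4854 0.0987 0.1407] -5.25 [-0.38 -0.36 -2.24  0.01  0.01  0.01] [0.16 0.13 0.78 0.03 0.02 0.02] 0.323
```

Free so far, with the nib inside the bore. I carry on.

Call:
move_arm --deltas '[[[0,0.002,0,0],[0,0.004,0,0],[0,0.006,-0.0001,0],[0,0.008,-0.0001,0],[0,0.01,-0.0001,0],[0,0.012,-0.0001,0],[0,0.014,-0.0002,0],[0,0.014,-0.0002,0]]]'

```text
t: 13.17
tcp_pos: [0.4841, 0.0844, 0.1409]
tool_rot: [0.999, -0.046, -0.001, -0.0]
force: [0.6, -0.7, -2.2]
finger_gap: 0.317
```

```bash
python3 f.py
```

```text
13.3667 [0.4841 0.0848 0.1409] -5.25 [ 0.14 -0.15 -2.51 -0.02  0.02  0.01] [0.37 0.7  0.78 0.02 0.03 0.01] 0.322
```

Call:
move_arm --deltas '[[[0,0.002,0,0],[0,0.004,0,0],[0,0.006,-0.0001,0],[0,0.008,-0.0001,0],[0,0.01,-0.0001,0],[0,0.012,-0.0001,0],[0,0.014,-0.0002,0],[0,0.017,-0.0002,0],[0,0.02,-0.0002,0],[0,0.025,-0.0002,0],[0,0.032,-0.0002,0],[0,0.04,-0.0002,0],[0,0.045,-0.0002,0],[0,0.045,-0.0002,0]]]'

```text
t: 14.53
tcp_pos: [0.48, 0.0387, 0.1411]
tool_rot: [0.999, -0.047, -0.001, -0.0]
force: [0.3, 0.1, -2.7]
finger_gap: 0.322
```

```bash
python3 f.py; python3 - <<'E'
from h import *
snap('wrist','w10'); snap('top','top2'); crop('top2',200,170,470,320,2.9,'c12')
E
```

```text
14.7333 [0.48   0.04   0.1411] -5.26 [ 0.07 -0.07 -2.07  0.    0.01 -0.01] [0.55 0.39 0.31 0.03 0.03 0.01] 0.321
```

View pics/w10.png

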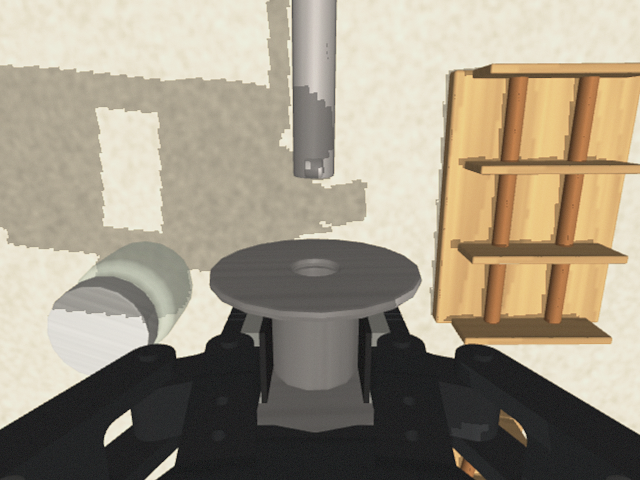

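View pics/c12.png

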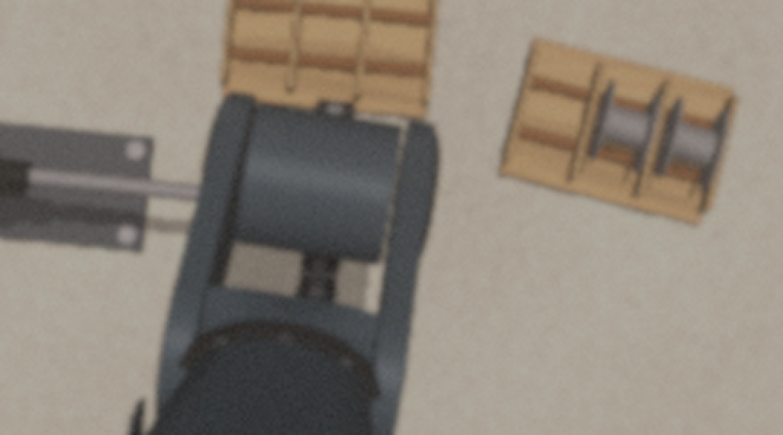

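```bash
python3 - <<'E'
from h import *
crop('w10',200,230,430,440,2.8,'c13')
E
```

```text
(no output)
```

View pics/c13.png

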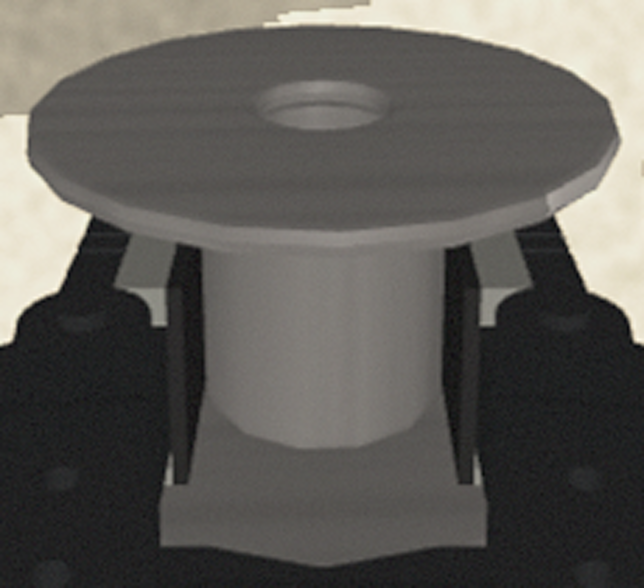

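```bash
python3 - <<'E'
from h import *
from scipy.optimize import least_squares
s=load('w10'); t=manip.sense(); M=R.from_quat(t['tool_rot']).as_matrix()
th=np.linspace(0,2*np.pi,721)
def circ(a,r): return np.stack([r*np.cos(th),np.full_like(th,a),r*np.sin(th)],-1)  # reel local: bore along tool y, z down
def W(p,L): return (R.from_euler('zx',[p[3],p[4]]).apply(L)+p[:3])@M.T+t['tcp_pos']
def o(x,y): return 200+x/2.8,230+y/2.8
def pred(p):
    q=proj(s,W(p,circ(-.019,.032))); b=proj(s,W(p,circ(-.019,.0075))); c=proj(s,W(p,np.array([[0,.016,-.014],[0,.016,-.014]])))[0]
    return np.array([q[:,0].min(),q[:,0].max(),q[:,1].min(),q[:,1].max(),b[:,0].min(),b[:,0].max(),b[:,1].min(),c[1]])
m=np.array([o(27,0)[0],o(620,0)[0],o(0,26)[1],o(0,234)[1],o(255,0)[0],o(390,0)[0],o(0,80)[1],o(0,447)[1]])
r=least_squares(lambda p:np.r_[(pred(p)-m),p[3]/.02],[0,-.004,-.011,0,0],x_scale=[.001]*3+[.01]*2)
print((r.x[:3]*1e3).round(2),np.degrees(r.x[3:]),r.fun.round(2))
E
```

```text
[ 0.37 -2.73 -6.65] [-0.04745684  0.86135045] [ 0.64 -0.96 -1.42 -0.51  0.26  0.07  0.37  1.42 -0.04]
```

```bash
python3 - <<'E'
from h import *
plan((.5578,-.1347,.16,-13.79))
E
```

```text
[0.0934, 0.1671, -0.0193, 8.56]
```

Call:
move_arm --deltas '[[[0.005,0.01,-0.01,1],[0.016,0.03,-0.019,2],[0.029,0.052,-0.019,4],[0.043,0.077,-0.019,5],[0.057,0.102,-0.019,6],[0.071,0.127,-0.019,7],[0.083,0.149,-0.019,8],[0.09,0.162,-0.019,8.5],[0.0935,0.167,-0.019,8.5],[0.0935,0.167,-0.019,8.5],[0.0935,0.167,-0.019,8.5]]]'

```text
t: 15.75
tcp_pos: [0.5569, -0.1334, 0.1593]
tool_rot: [0.993, -0.119, -0.002, -0.001]
force: [0.9, -0.1, -2.3]
finger_gap: 0.318
```

```bash
python3 f.py; python3 - <<'E'
from h import *
snap('wrist','w11')
plan((.5578,-.1347,.09,-13.79))
E
```

```text
15.95 [ 0.5571 -0.1331  0.1597] -13.64 [-0.1   0.22 -2.32  0.01  0.01  0.  ] [0.27 0.16 0.36 0.02 0.02 0.02] 0.315
[0.0009, 0.0013, 0.0697, 0.14]
```

View pics/w11.png

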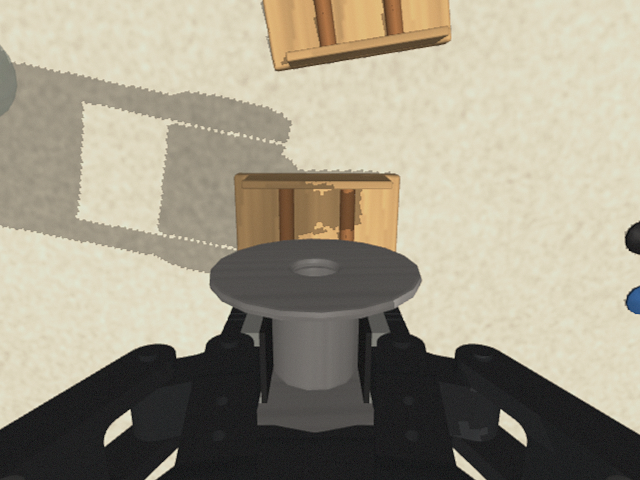

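Call:
move_arm --deltas '[[[0.001,0.0013,0.01,0],[0.001,0.0013,0.025,0],[0.001,0.0013,0.042,0],[0.001,0.0013,0.06,0],[0.001,0.0013,0.075,0],[0.001,0.0013,0.08,0],[0.001,0.0013,0.08,0]]]'

```text
t: 16.58
tcp_pos: [0.5566, -0.134, 0.0779]
tool_rot: [0.993, -0.119, -0.003, -0.001]
force: [-0.8, 0.0, -1.8]
finger_gap: 0.324
```

```bash
python3 f.py; python3 - <<'E'
from h import *
snap('wrist','w12');snap('top','top3'); crop('top3',340,160,480,260,5.5,'c14'); crop('w12',200,170,430,330,3.4,'c15')
E
```

```text
16.7833 [ 0.5586 -0.135   0.0807] -13.64 [ 0.01 -0.35 -1.96 -0.02 -0.   -0.02] [0.2  0.33 0.41 0.02 0.04 0.03] 0.325
```

View pics/c15.png

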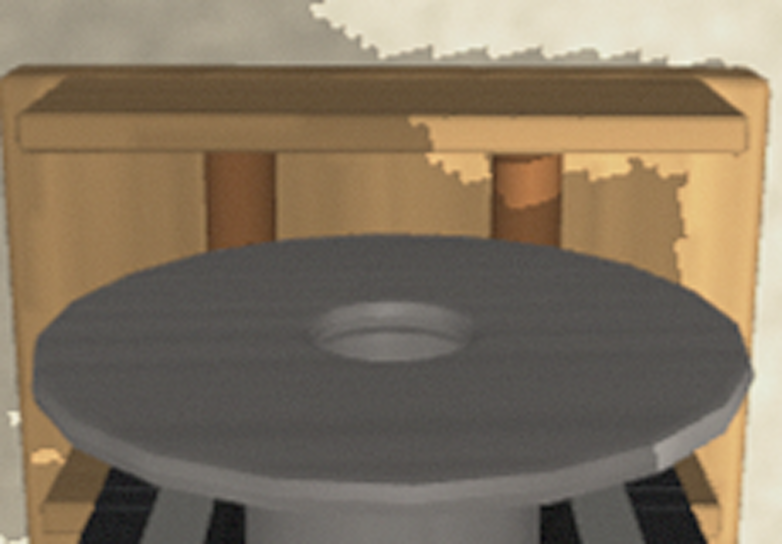

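View pics/c14.png

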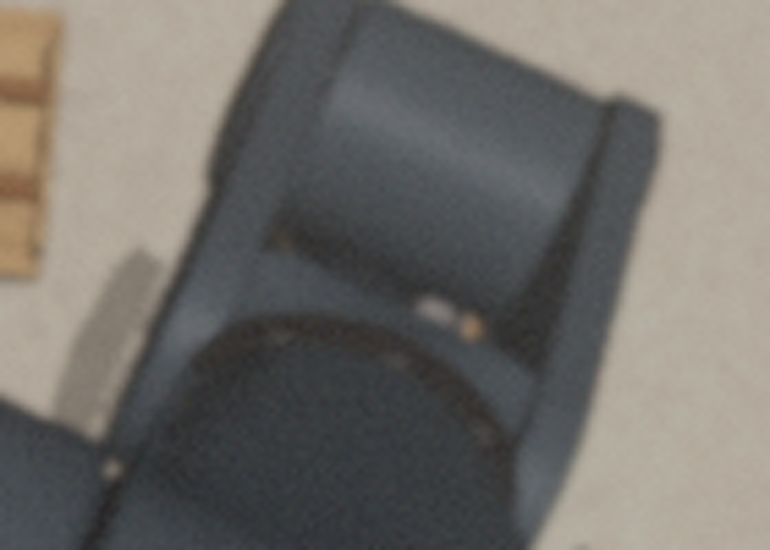

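```bash
python3 - <<'E'
from h import *
s=load('w12'); t=manip.sense(); M=R.from_quat(t['tool_rot']).as_matrix()
def o(x,y): return 200+x/3.4,170+y/3.4
for n,(x,y) in dict(d78_inner=(380,152),d78_outer=(380,114),l78=(22,152),r78=(747,152),l78o=(22,114),d26_outer_l=(45,505),d26_r=(718,505)).items():
    P=atz(s,*o(x,y),.04); l=M.T@(P-t['tcp_pos']); print(n,P.round(4),(l*1e3).round(1))
th=-0.2406; c=np.array([.54625,-.1814]); d=t['tcp_pos'][:2]-c; print('tcp in rack',R.from_euler('z',-th).apply([*d,0])*1e3)
E
```

```text
d78_inner [ 0.5641 -0.1074  0.04  ] [ -1.1 -28.1  40.8]
d78_outer [ 0.5652 -0.1028  0.04  ] [ -1.1 -32.8  40.8]
l78 [ 0.5215 -0.0971  0.04  ] [-44.9 -28.1  40.8]
r78 [ 0.6077 -0.118   0.04  ] [ 43.8 -28.1  40.8]
l78o [ 0.5229 -0.0925  0.04  ] [-44.6 -32.8  40.8]
d26_outer_l [ 0.5102 -0.143   0.04  ] [-45.1  19.2  40.8]
d26_r [ 0.5958 -0.1637  0.04  ] [43.  19.1 40.8]
tcp in rack [ 0.87389726 48.00477048  0.        ]
```

Call:
move_arm --deltas '[[[-0.0009,0,0.002,0],[-0.0009,0,0.006,0],[-0.0009,0,0.011,0],[-0.0009,0,0.017,0],[-0.0009,0,0.023,0],[-0.0009,0,0.028,0],[-0.0009,0,0.031,0],[-0.0009,0,0.032,0],[-0.0009,0,0.032,0],[-0.0009,0,0.032,0]]]'

```text
t: 17.72
tcp_pos: [0.5577, -0.1348, 0.0487]
tool_rot: [0.993, -0.119, -0.0, -0.0]
force: [0.3, 0.3, -2.4]
finger_gap: 0.319
```

```bash
python3 f.py
```

```text
17.9167 [ 0.5579 -0.1348  0.0491] -13.64 [ 0.02 -0.13 -2.73 -0.01  0.   -0.  ] [0.28 0.87 0.18 0.03 0.02 0.05] 0.329
```

Still free. I lower it in small steps.

Call:
move_arm --deltas '[[[0,0,0.001,0],[0,0,0.002,0],[0,0,0.003,0],[0,0,0.004,0],[0,0,0.005,0],[0,0,0.006,0],[0,0,0.007,0],[0,0,0.0075,0],[0,0,0.0075,0]]]'

```text
t: 18.67
tcp_pos: [0.5578, -0.1348, 0.0414]
tool_rot: [0.993, -0.119, 0.0, -0.0]
force: [0.2, 0.3, -2.2]
finger_gap: 0.319
```

```bash
python3 f.py
```

```text
18.8667 [ 0.5579 -0.1349  0.0416] -13.64 [ 0.03 -0.02 -2.89 -0.01  0.01 -0.02] [0.24 0.28 0.22 0.03 0.01 0.05] 0.317
```

Call:
move_arm --deltas '[[[0,0,0.0008,0],[0,0,0.0016,0],[0,0,0.0024,0],[0,0,0.0032,0],[0,0,0.0036,0],[0,0,0.0036,0]]]'

```text
t: 19.37
tcp_pos: [0.558, -0.1349, 0.0385]
tool_rot: [0.993, -0.119, 0.0, -0.0]
force: [-1.6, 0.8, 2.6]
finger_gap: 0.317
```

```bash
python3 f.py
```

```text
19.5667 [ 0.558  -0.1349  0.0384] -13.64 [-1.21  0.82  3.35  0.01  0.15  0.01] [0.34 0.34 0.62 0.02 0.03 0.02] 0.322
```

```bash
python3 - <<'E'
from h import *
snap('wrist','w13')
E
```

```text
(no output)
```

View pics/w13.png

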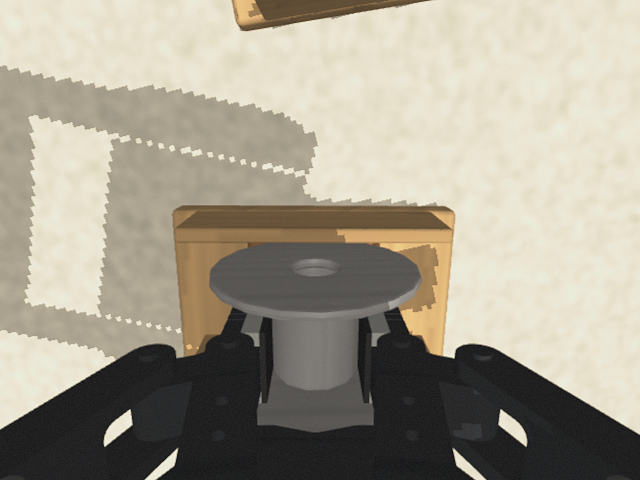

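Call:
move_arm --deltas '[[[0,0,0,0],[0,0,0,0],[0,0,0,0],[0,0,0,0],[0,0,0,0]]]' --gripper 0.5

```text
t: 20.03
tcp_pos: [0.558, -0.1349, 0.0382]
tool_rot: [0.993, -0.119, 0.0, -0.0]
force: [-0.5, -0.0, -0.7]
finger_gap: 0.5
```

```bash
python3 f.py;python3 - <<'E'
from h import *
snap('wrist','w14')
E
```

```text
20.2333 [ 0.558  -0.1349  0.0383] -13.64 [ 0.09  0.33 -0.06  0.   -0.01 -0.  ] [0.47 0.26 0.6  0.04 0.01 0.02] 0.5
```

View pics/w14.png

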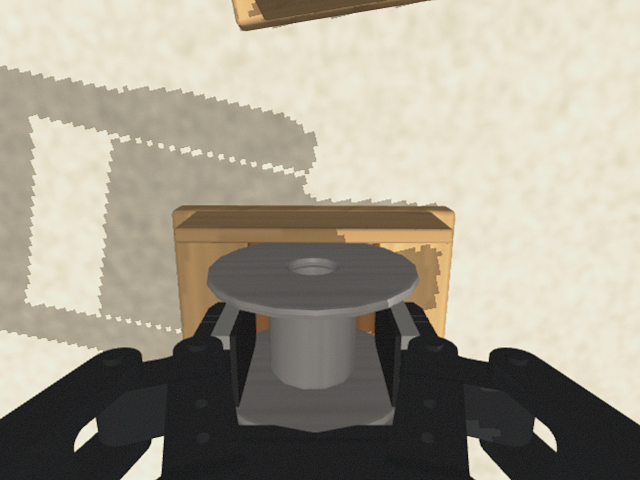

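Call:
move_arm --deltas '[[[0,0,0,0],[0,-0.002,0,0],[0,-0.003,0,0],[0,-0.003,0,0],[0,-0.003,0,0],[0,-0.003,-0.005,0],[0,-0.003,-0.015,0],[0,-0.003,-0.03,0],[0,-0.003,-0.05,0],[0,-0.003,-0.075,0],[0,-0.003,-0.1,0],[0,-0.003,-0.13,0],[0,0.01,-0.16,0],[0,0.02,-0.19,0],[0,0.03,-0.22,0],[0,0.03,-0.23,0],[0,0.03,-0.23,0]]]' --gripper 1.0

```text
t: 21.7
tcp_pos: [0.5523, -0.1652, 0.2724]
tool_rot: [0.993, -0.119, 0.004, 0.001]
force: [-0.0, 0.6, -0.3]
finger_gap: 1.001
```

```bash
python3 f.py;python3 - <<'E'
from h import *
snap('wrist','w15'); crop('w15',220,100,400,320,2.7,'c16')
E
```

```text
21.9 [ 0.5495 -0.1629  0.2663] -13.61 [-0.28  0.06 -0.39 -0.03  0.02  0.01] [0.52 0.25 0.41 0.03 0.04 0.03] 1.001
```

View pics/w15.png

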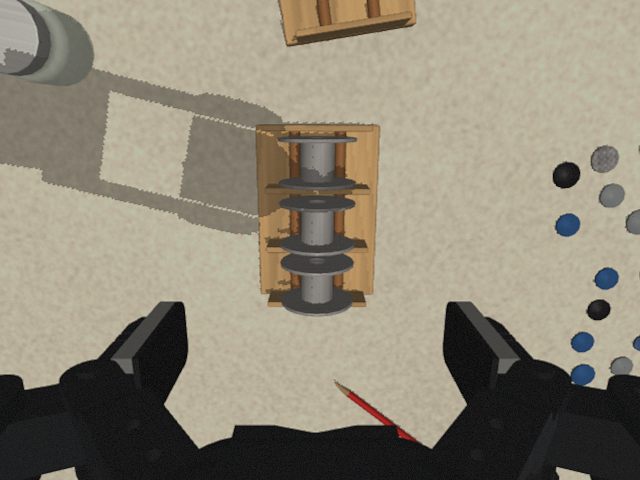

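View pics/c16.png

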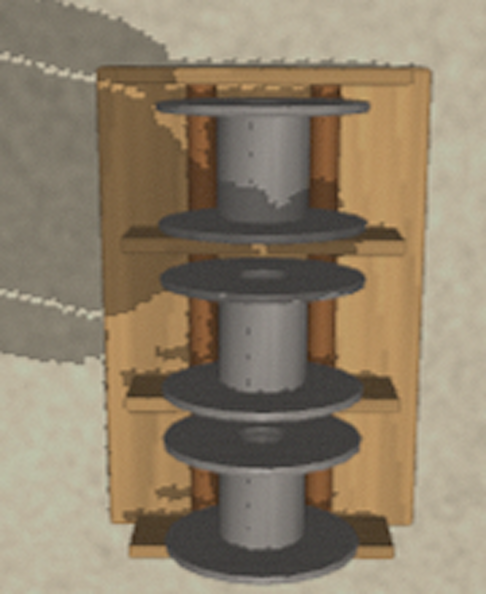

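```bash
python3 - <<'E'
from h import *
s=load('w15')
for n,y in (('new rear',113),('new front',241),('mid rear',300),('mid front',418),('last rear',471),('last front',581),('div26 back',240.),('div78in',83)):
    P=atz(s,220+262/2.7,100+y/2.7,.04 if 'div' in n else .08); print(n,(R.from_euler('z',.2406).apply(P-[.54625,-.1814,0])*1e3).round(1))
E
```

```text
new rear [-0.5 69.1 80. ]
new front [-0.4 34.3 80. ]
mid rear [-0.3 17.5 80. ]
mid front [ -0.2 -17.4  80. ]
last rear [ -0.1 -33.7  80. ]
last front [  0.  -68.9  80. ]
div26 back [-0.3 28.2 40. ]
div78in [-0.5 75.9 40. ]
```

```bash
python3 - <<'E'
from h import *
print(manip.sign_off()); print(manip.sense()['t'])
E
```

```text
the job is handed in; nothing more can be done
None
the job is handed in; nothing more can be done
```

The reel now stands on its rims in the rack's free bay, and I handed the job in at about 22 s; no verdict was reported. I took the rack farthest to the robot's right, the one holding the two reels.

**Drawing it off:**
- I put the open fingers between the flanges and pushed the hanging reel along the rod until it was just short of the nib.
- I then gripped the core and felt for the play in the bore, which was about 3 mm as described. Within that play I centred the bore on rod and nib and drew the reel off; the averaged force readings at each stop showed only the reel's weight.
- The highest load on the rod that I worked out was about 5 N. That was as the fingers first closed, before I lifted, and it assumes a reel weight of about 3 N. At the upper limit of the play it was about 3 N.

**Setting down:** I lowered the reel in small steps until it touched, with about 6 N pressing on the rack. Then I opened the gripper and backed off upward.

**Last checks, from the final wrist picture:**
- **Position:** the reel is about 1 mm from the bay's middle along y and within 1 mm of x = 0. The flange spacing fits a reel standing at the right height, with its bore in line with the bays.
- **Other reels and jar:** both reels still stand in their bays. I did not measure them or the jar against their starting positions; the arm went near neither, and the jar looks unmoved.
- **Robot:** the arm is clear of everything, with only sensor noise on the force reading.

**One disagreement:** with the reel in the grip, the camera put its centre about 4 mm lower than the feel of the rod did. I set the reel down by touch, so this did not matter.

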